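# Set up the light-measuring row on the rail

### The arm

A 6-joint arm with a two-finger parallel gripper is mounted at the origin on the work surface. World frame = base frame: x ahead of the robot, y to its left, z up, the work surface at z = 0. Lengths are in m, angles in rad, forces in N, time in s.
With the tool pointing down it reaches from about 0.35 to 0.975 m from the base axis. Payload 4.9 kg.
Tool frame: the origin (TCP) lies at the very end of the fingers, on their centre line; the grasp point (between the pads) lies 19 mm behind it; z points along the fingers, y is the line along which they close (so a half turn about z gives the same grasp; the last joint's range is limited). The gripper opens to 85 mm and grips with 20 to 120 N. Pads are 22 mm wide; open, the fingers measure 114 mm over their backs; the gripper's body (76 mm by 85 mm) begins 54 mm behind the grasp point. The pads swing forward as they close: fully open they stand 13 mm farther back than shut.
Start: joints at [0.989, 0.053, 1.613, -0, 1.476, -0.119], TCP at [0.279, 0.559, 0.231] pointing down, gripper open.
Joint ranges: [-3.01, 3.01], [-1.01, 2.22], [0.06, 2.58], [-1.02, 4.17], [0.09, 2.62], [-3.14, 3.14]. Speed limits (rad/s): [2.57, 2.57, 3.14, 3.14, 3.14, 3.14].

### API

Orientations are given as a rotation vector (axis times angle).
In Python, from station import ctrl gives the robot as it stands.
- The arm moves only by the tool jog_arm, never from a script. Its argument "plan" is a list of rows, each a list of 7 numbers: the shift along the tool's x, y, z in units of 0.02 m (1.0 is 0.02 m), then the turn, a rotation vector about the tool's x, y, z in units of 45 degrees (1.0 is 45 degrees), then the opening, from -1 (shut) to 1 (fully open). A call has 1 to 8 rows; each row shifts and turns the commanded pose from where the row before left it, along the tool's axes as they then stand; what a row does not reach is not made up. A row lasts 1/10 s, in which the tool goes at most 50 mm and 8.59 degrees, less where a joint would pass 70% of its speed; a pose out of reach is approached as far as the arm can. A call with a number of a shift or a turn outside -1 to 1 is refused whole. A call with a gripper value outside its range is refused whole. The fingers move at their own pace and stop on an object; "grip_force" is the grip in N (left out, the last holds). Time passes only in rows, so rows that do not move let the fingers close. It gives the time, the measured TCP pose, the force, the opening and the grip force at its end, in the units of the state.
- ctrl.get_obs(): the state, without advancing time (a new reading comes with each control period).
- ctrl.get_image(name): name is "scene" or "top"; returns (picture, depth): 384x512x3 uint8, red, green, blue; 384x512 float32, m along the optical axis (not along the pixel's ray), 0 where there is no reading.
- ctrl.camera_info(name): a dict with "camera_matrix" (3x3 intrinsics, pixels), "k1" (the pictures are not rectified: a ray, as slopes to the right and down, at radius r is drawn at 1 + k1 r^2 times it, then the intrinsics apply), "rvec" (rotation vector, rad) and "tvec" (3), from world to camera coordinates, as OpenCV has them. Camera axes: x right, y down, z forward; pixel columns grow to the right and rows downward; lengths in m; the calibration is good to about 2 mm. A picture is of the moment at which its call begins. camera_info takes no time and is no camera call.
- ctrl.finish_job(): hands the job in; it is judged then, once.
The state is a dict: "t": time; "q": joint angles; "dq": joint speeds; "effort": joint torques, N m; "tool_pos": TCP position; "tool_rot": TCP orientation; "contact_force": force on the tool from outside, world axes, zero at the start; "wrist_torque": the same for the moment, N m; "opening": finger opening in m; "grip_force": force on a finger pad.
Only numpy, scipy, OpenCV 4.12 (cv2) and the standard library are available. Lean on these libraries where they do the work, as an engineer would, in place of code of your own. Each camera call takes 0.05 s, during which the arm holds its last target. There are 200 camera calls.

### The job

Set up the measuring row along the centre line of the dark rail: stand the white riser block midway between the lamp and the sensor with the green sample cell centred on top of it, the slit plate midway between the lamp and the riser, and the orange lens midway between the riser and the sensor. The slit plate and the lens must look along the rail, so that light from the lamp passes squarely through them. Keep the cell upright all the while, and leave the red-ball weight, the screwdriver and the jar where they are.

Things in the scene. Friction and masses are not known exactly. Their poses are not given: they have to be found in the camera images.
- rail: dark steel flat bar fixed to the table, 100 x 460 x 6 mm, a white centre line along its length on top. Origin at the centre of its underside; x across its width, y along its length, z up; its top is 6 mm above the origin. Its place and heading vary.
- lamp: white (cream) round drum 60 mm across and 42 mm high with a yellow dome, 77 mm high in all, fixed on the rail's centre line near one end, 180 mm from the rail's middle; which end varies. Origin at the centre of its underside, on the rail's top.
- sensor: black round drum 60 mm across and 42 mm high with a blue dome, 77 mm high in all, fixed on the rail's centre line, 180 mm from the rail's middle at the other end from the lamp (360 mm from it). Origin at the centre of its underside, on the rail's top.
- riser: loose white plastic block 50 x 50 x 36 mm high with a grey square on its flat top, about 0.2 kg. Origin at the centre of its underside, z up.
- cell: loose square sample cell of green glass with a bright green cap, 30 x 30 mm, 46 mm high with the cap, about 0.07 kg. Origin at the centre of its underside, z up.
- slit: loose slit mount, about 0.2 kg: bare aluminium upright plate 44 mm wide (x) and 12 mm thick (y) with a black vertical slot, on a black foot 44 (x) x 40 (y) x 12 mm; 80 mm high in all. Its sides facing +x and -x are flat and flush over the whole height. Origin at the centre of the foot's underside, z up; light goes through along y, either way round.
- lens: loose lens mount, about 0.2 kg: orange upright plate 44 mm wide (x) and 12 mm thick (y) with a round black lens barrel (36 mm across, 26 mm long, centre 56 mm up, along y), on a black foot 44 (x) x 40 (y) x 12 mm; 80 mm high in all. Its sides facing +x and -x are flat and flush over the whole height. Origin at the centre of the foot's underside, z up; light goes through along y, either way round.
- ball_weight: bystander beyond the rail: steel weight 44 mm across with a red ball on a stem, 78 mm high, loose. Origin at the centre of its underside.
- screwdriver: bystander at the right: blue-handled screwdriver lying along x, loose. Origin at its underside.
- jar: bystander at the left: amber glass jar with a grey cap, 56 mm across, 70 mm high, loose. Origin at the centre of its underside.
Things that resemble listed ones, but are neither listed nor needed, are in the scene too. What is meant by the cell is not brown or grey, and is the smaller of those in its own colour.

How it is judged:
At the end, for the whole second after the job is handed in: Upright on the rail, 12 mm or less off its centre line: riser within 12 mm of midway lamp-sensor; slit and lens within 15 mm of the quarter points on the lamp's and sensor's side, looking along the rail within 0.2 rad. Cell upright on the riser within 10 mm of its centre. All released, at rest (y of riser in the frame of rail between -0.012 and 0.012 m and x of riser in the frame of rail between -0.012 and 0.012 m and z of riser in the frame of rail between 0.002 and 0.01 m and x of slit in the frame of rail between -0.012 and 0.012 m and z of slit in the frame of rail between 0.002 and 0.01 m and x of lens in the frame of rail between -0.012 and 0.012 m and z of lens in the frame of rail between 0.002 and 0.01 m and horizontal distance between cell and riser below 0.01 m and z of cell in the frame of riser between 0.032 and 0.04 m and angle between the y axis of each of slit, lens and the y axis of rail, either way round below 0.2 rad and angle between each of riser, slit, lens, cell's own z axis and vertical below 0.1 rad and linear speed of each of riser, slit, lens, cell below 0.02 m/s and angular speed of each of riser, slit, lens, cell below 0.2 rad/s and ((y of lamp in the frame of rail above 0 m and y of slit in the frame of rail between 0.075 and 0.105 m and y of lens in the frame of rail between -0.105 and -0.075 m) or (y of lamp in the frame of rail below 0 m and y of slit in the frame of rail between -0.105 and -0.075 m and y of lens in the frame of rail between 0.075 and 0.105 m))); the robot touches nothing.
It fails at once if a bystander is moved by more than 20 mm (distance of any of ball_weight, screwdriver, jar from where it was at the start of the episode above 0.02 m).
It fails at once if the sample cell is tipped by more than 0.6 rad (angle between cell's own z axis and vertical above 0.6 rad).
It also fails if it takes over 96 s, if anything falls off the work surface, if the arm or the gripper's body presses on something with over 40 N, if the wrist force passes 120 N, or if a joint passes its speed limit or range.

## Working session

There is one attempt and no reset: what is moved stays moved. The work goes in short steps, Python scripts to look and compute and a tool call to move; the robot and the scene stay as the last step left them, time stands still between calls to the robot, and variables do not carry over. Pictures are saved under pics/ and viewed, at most 14 in all, crops included, and the job is handed in when it is done.

Besides the shell and the picture viewer there is one more tool, called after "Call:" as name([rows], argument=value, ...), one row to a line, values as JSON. jog_arm: Moves the arm, as the interface text tells. Shifts and turns lie within -1 to 1; 1 stands for 0.02 m of shift or 45 degrees of turn. Its arguments: {"type":"object","properties":{"plan":{"type":"array"},"grip_force":{"type":"number"}},"required":["plan"]}

```bash
ls; mkdir -p pics; cat > h.py <<'E'
import numpy as np, cv2
from station import ctrl
def cam(n):
    c=ctrl.camera_info(n); K=np.array(c["camera_matrix"],float); R=cv2.Rodrigues(np.array(c["rvec"],float))[0]; t=np.array(c["tvec"],float).ravel()
    return K,float(c["k1"]),R,t
def ray(n,uv):
    K,k,R,t=cam(n); uv=np.atleast_2d(np.array(uv,float))
    d=(uv-[K[0,2],K[1,2]])/[K[0,0],K[1,1]]; s=d.copy()
    for _ in range(20): s=d/(1+k*(s**2).sum(1,keepdims=True))
    v=np.c_[s,np.ones(len(s))]
    return -R.T@t, v@R   # dirs with unit depth
def plane(n,uv,z):
    o,d=ray(n,uv); return o+d*((z-o[2])/d[:,2])[:,None]
def cloud(n,dep):
    h,w=dep.shape; u,v=np.meshgrid(np.arange(w),np.arange(h))
    o,d=ray(n,np.c_[u.ravel(),v.ravel()]); P=o+d*dep.reshape(-1,1); P[dep.ravel()<=0]=np.nan
    return P.reshape(h,w,3)
def snap(n,f=None):
    im,dep=ctrl.get_image(n)
    if f: cv2.imwrite("pics/"+f,im[:,:,::-1])
    return im,dep
E
python3 - <<'E'
from h import *
for n in("scene","top"):
    im,d=snap(n,n+"0.png"); np.savez(n+"0.npz",im=im,d=d); K,k,R,t=cam(n); print(n,-R.T@t,K[0,0],k,R[2],(d>0).mean())
s=ctrl.get_obs();print(s)
E
```

```text
pics
scene [ 1.13567676 -0.75080136  0.84078983] 466.2313690096841 0.035111036027404834 [-0.47633198  0.59172553 -0.65036048] 0.9948221842447916
top [0.27594603 0.01642886 1.25871804] 416.78285066918465 0.0444554353146225 [ 0.23050245 -0.01647368 -0.97293229] 0.9962158203125
{'t': 0.1, 'q': array([ 9.88986794e-01,  5.32705192e-02,  1.61416431e+00, -1.84388233e-05,
        1.47600341e+00, -1.18994417e-01]), 'dq': array([ 0.00159246, -0.00112386, -0.00287408,  0.00091336, -0.00059911,
       -0.0003736 ]), 'effort': array([ 4.19225137e-05, -3.94901419e+01, -3.71366787e+01, -1.29395589e-04,
        3.89557550e-03,  3.52295524e-05]), 'tool_pos': array([0.27872974, 0.55877093, 0.23019401]), 'tool_rot': array([-7.20373014e-01, -3.05725165e+00,  2.73223834e-03]), 'contact_force': array([-0.47677718,  0.21498694, -0.21417118]), 'wrist_torque': array([0.02342532, 0.00415667, 0.01249887]), 'grip_force': 0.0, 'opening': 0.08555768197205285}
```

View pics/scene0.png

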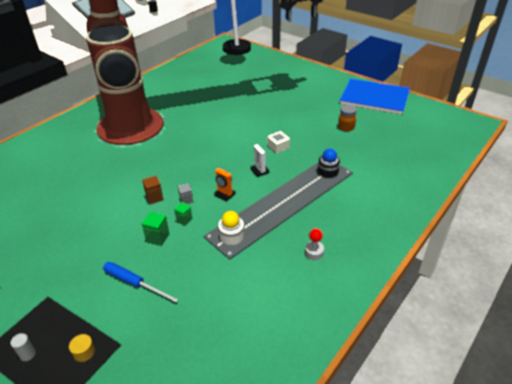

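View pics/top0.png

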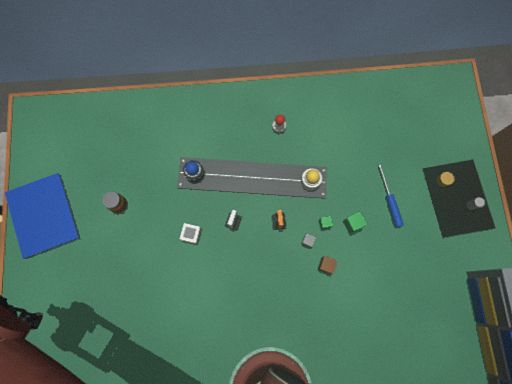

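The top view shows the lamp at (313,178), the sensor at (193,171), the riser at (190,233), the slit at (233,220) and the lens at (280,219). Candidates for the cell are the small green cube (326,222), the large green (357,222), the grey (309,240) and the brown (328,265). By the description it is the small green one at (326,222).

```bash
python3 - <<'E'
from h import *
D={n:np.load(n+"0.npz") for n in("scene","top")}
im,d=D["top"]["im"],D["top"]["d"]; P=cloud("top",d)
a=cv2.resize(im[150:280,175:375],None,fx=4,fy=4,interpolation=3)
b=cv2.resize(D["scene"]["im"][125:265,130:350],None,fx=800/220,fy=800/220,interpolation=3)
cv2.imwrite("pics/c1.png",a[:,:,::-1]);cv2.imwrite("pics/c2.png",b[:,:,::-1])
for n,(u,v) in dict(lamp=(313,178),sensor=(193,171),riser=(190,233),slit=(233,220),lens=(280,219),cell=(326,222),big=(357,222),grey=(309,240),brown=(328,265),ball=(280,125),jar=(114,202)).items():
    w=P[v-13:v+14,u-13:u+14].reshape(-1,3); w=w[w[:,2]>0.015]
    zt=np.nanpercentile(w[:,2],97); t=w[w[:,2]>zt-.012]
    r=cv2.minAreaRect((t[:,:2]*1000).astype(np.float32)); print(n,"ztop %.3f"%zt,np.round(r[0]),np.round(r[1]),round(r[2]),len(t))
# rail
hsv=cv2.cvtColor(im,cv2.COLOR_RGB2HSV)
m=((hsv[...,1]<70)&(hsv[...,2]<110)).astype(np.uint8); m[:150]=0;m[205:]=0;m[:,:170]=0;m[:,335:]=0
m=cv2.morphologyEx(m,cv2.MORPH_CLOSE,np.ones((9,9)))
c=max(cv2.findContours(m,0,2)[0],key=cv2.contourArea)
p=plane("top",c[:,0,:],.006)[:,:2]*1000; r=cv2.minAreaRect(p.astype(np.float32)); print("rail",r)
E
```

```text
lamp ztop 0.086 [ 588. -176.] [38. 34.] 83 123
sensor ztop 0.085 [642. 179.] [33. 36.] 47 118
riser ztop 0.042 [455. 199.] [50. 50.] 72 293
slit ztop 0.085 [484.  71.] [13. 43.] 65 70
lens ztop 0.084 [471. -67.] [26. 44.] 87 103
cell ztop 0.051 [ 454. -206.] [30. 31.] 5 112
big ztop 0.072 [ 446. -289.] [43. 44.] 19 229
grey ztop 0.052 [ 405. -149.] [30. 30.] 60 112
brown ztop 0.066 [ 330. -194.] [39. 39.] 64 201
ball ztop 0.080 [775. -96.] [29. 28.] 42 79
jar ztop 0.075 [566. 415.] [49. 46.] 41 229
rail ((615.63037109375, 0.6939239501953125), (456.50042724609375, 101.36528015136719), 81.15338897705078)
```

View pics/c1.png

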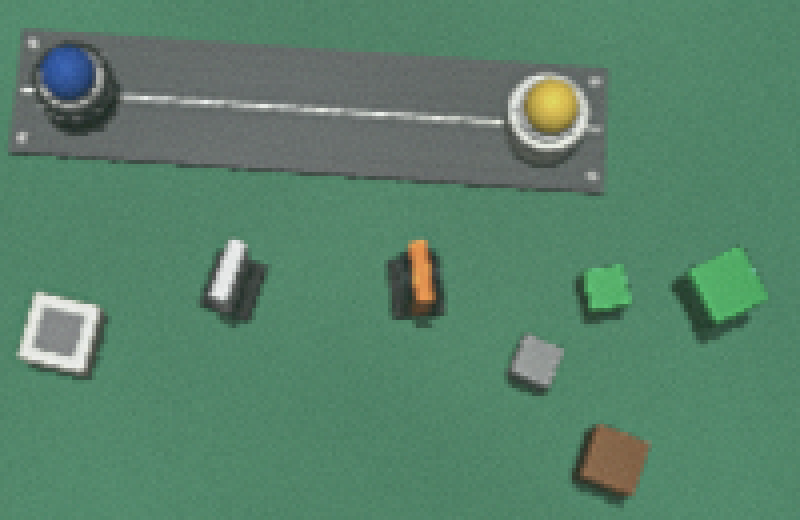

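View pics/c2.png

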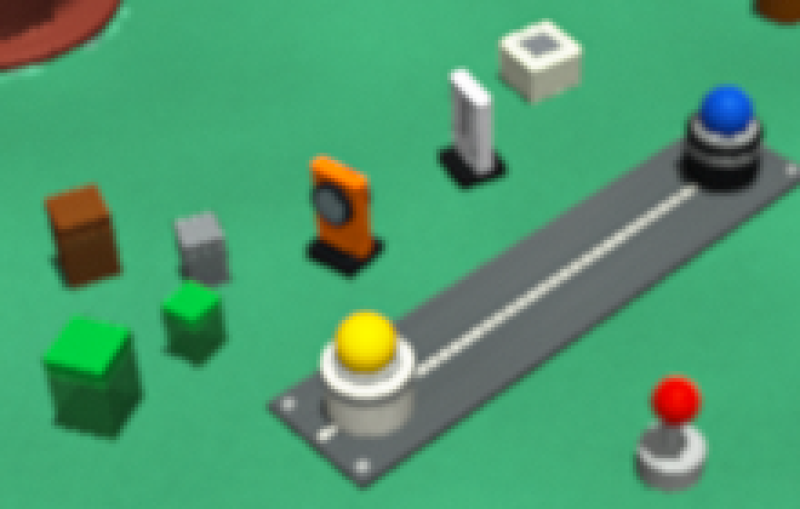

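The crops confirm that the small bright-green-capped cube is the cell. Slit plate is at (230,270) and lens at (420,270) in the crop, and sizes and heights match. The rail's middle is about (0.6155, 0.001) with its heading at 81.3°, and the lamp is on the −y side.

```bash
cat >> h.py <<'E'
def togo(x,y,z,head):
    """total shift (tool units) and z-turn (units of 45deg) to target; head = world heading (deg) of tool y, mod 180"""
    s=ctrl.get_obs(); R=cv2.Rodrigues(s["tool_rot"])[0]; d=R.T@(np.array([x,y,z])-s["tool_pos"])/.02
    h=np.degrees(np.arctan2(R[1,1],R[0,1])); t=-((head-h+90)%180-90)
    # shift if the turn is made first
    a=np.radians(t); Rz=R@cv2.Rodrigues(np.array([0,0,a]))[0]; d2=Rz.T@(np.array([x,y,z])-s["tool_pos"])/.02
    print("shift now",d.round(2),"| turn units",round(t/45,3),"| shift after turn",d2.round(2),"| tcp",s["tool_pos"].round(4),"head",round(h,1),"tilt",round(np.degrees(np.arccos(-R[2,2])),2),"q6",s["q"][5].round(2),"F",s["contact_force"].round(1),"open",round(s["opening"],4),"t",s["t"])
E
python3 - <<'E'
from h import *
D=np.load("top0.npz");im,d=D["im"],D["d"];P=cloud("top",d);hsv=cv2.cvtColor(im,cv2.COLOR_RGB2HSV)
print("table z",np.nanmedian(P[260:300,200:260,2]), "rail z",np.nanmedian(P[183:190,230:270,2]))
for n,(u,v),h in(("slit",(233,220),.08),("lens",(280,219),.08),("riser",(190,233),.036),("cell",(326,222),.046)):
    sl=np.s_[v-14:v+15,u-14:u+15]; H=hsv[sl].astype(int); z=P[sl][...,2]
    m={"slit":(H[...,2]>150)&(H[...,1]<60),"lens":(H[...,0]<20)&(H[...,1]>120)&(z>.078),"riser":(z>.034),"cell":(H[...,1]>120)&(H[...,2]>120)&(z>.04)}[n]&(z>h-.006)
    vv,uu=np.nonzero(m); p=plane("top",np.c_[uu+u-14,vv+v-14],h)[:,:2]*1000
    r=cv2.minAreaRect(p.astype(np.float32)); w,V=np.linalg.eigh(np.cov(p.T)); print(n,len(p),p.mean(0).round(1),np.round(r[0],1),np.round(r[1]),round(r[2],1),"long axis",np.degrees(np.arctan2(V[1,1],V[0,1])).round(1))
togo(.455,.199,.15,72)
E
```

```text
table z 0.0016493375070323335 rail z 0.00767694644719541
slit 63 [483.7  69.9] [483.6  70.1] [12. 43.] 66.2 long axis 157.6
lens 62 [471.3 -66.9] [471.  -66.9] [43. 12.] 0.7 long axis -179.4
riser 270 [455.4 199.6] [455.5 199.3] [50. 50.] 71.3 long axis -175.3
cell 100 [ 454. -205.] [ 454.  -204.8] [29. 29.] 6.8 long axis 56.3
shift now [-15.92 -12.15   4.03] | turn units -0.189 | shift after turn [-13.94 -14.38   4.03] | tcp [0.2787 0.5588 0.2302] head 63.5 tilt 0.11 q6 -0.12 F [-0.5  0.2 -0.2] open 0.0856 t 0.1
```

Call:
jog_arm([
  [0,0,0,0,0,-0.19,1],
  [-1,-1,0.2,0,0,0,1],
  [-1,-1,0.2,0,0,0,1],
  [-1,-1,0.2,0,0,0,1],
  [-1,-1,0.2,0,0,0,1],
  [-1,-1,0.2,0,0,0,1],
  [-1,-1,0.2,0,0,0,1],
  [-1,-1,0.2,0,0,0,1],
])

```text
t: 0.9
tool_pos: [0.3691, 0.3816, 0.2026]
tool_rot: [-0.49, -3.103, 0.001]
contact_force: [0.3, 0.0, -0.7]
opening: 0.085
grip_force: 0.0
```

Call:
jog_arm([
  [-1,-1,0.3,0,0,0,1],
  [-1,-1,0.3,0,0,0,1],
  [-1,-1,0.3,0,0,0,1],
  [-1,-1,0.3,0,0,0,1],
  [-1,-1,0.3,0,0,0,1],
  [-1,-1,0.3,0,0,0,1],
  [0,0,0.3,0,0,0,1],
  [0,0,0,0,0,0,1],
])

```text
t: 1.7
tool_pos: [0.4453, 0.2313, 0.1598]
tool_rot: [-0.492, -3.1, 0.001]
contact_force: [-1.0, 0.9, 0.4]
opening: 0.0857
grip_force: 0.0
```

```bash
python3 -c "
from h import *
togo(.4555,.1995,.004,71.5)"
```

```text
shift now [-0.99 -1.34  7.79] | turn units 0.01 | shift after turn [-1.01 -1.33  7.79] | tcp [0.4453 0.2313 0.1598] head 72.0 tilt 0.16 q6 -0.93 F [-1.   0.9  0.4] open 0.0857 t 1.7
```

Call:
jog_arm([
  [-1,-0.9,0,0,0,0,1],
  [0,-0.45,0.8,0,0,0,1],
  [0,0,1,0,0,0,1],
  [0,0,1,0,0,0,1],
  [0,0,1,0,0,0,1],
  [0,0,1,0,0,0,1],
  [0,0,1,0,0,0,1],
  [0,0,0.5,0,0,0,1],
])

```text
t: 2.5
tool_pos: [0.4542, 0.2002, 0.0325]
tool_rot: [-0.488, -3.099, 0.002]
contact_force: [-0.3, -0.3, 0.5]
opening: 0.0852
grip_force: 0.0
```

Call:
jog_arm([
  [0,0,0.7,0,0,0,1],
  [0,0,0.7,0,0,0,1],
  [0,0,0,0,0,0,1],
  [0,0,0,0,0,0,-1],
  [0,0,0,0,0,0,-1],
  [0,0,0,0,0,0,-1],
  [0,0,0,0,0,0,-1],
  [0,0,0,0,0,0,-1],
], grip_force=40)

```text
t: 3.3
tool_pos: [0.4579, 0.2, 0.0085]
tool_rot: [0.49, 3.101, 0.001]
contact_force: [-0.5, -0.4, 4.5]
opening: 0.0492
grip_force: 44.0
```

```bash
python3 -c "
from h import *
togo(.6155,.001,.05,81.3)"
```

```text
shift now [-10.57  -7.03  -2.06] | turn units -0.206 | shift after turn [-9.3  -8.64 -2.06] | tcp [0.4579 0.2    0.0085] head 72.0 tilt 0.13 q6 -0.99 F [-0.5 -0.4  4.5] open 0.0492 t 3.3
```

Call:
jog_arm([
  [0,0,-0.4,0,0,0,-1],
  [0,0,-1,0,0,0,-1],
  [0,0,-1,0,0,0,-1],
  [0,0,-1,0,0,0,-1],
  [0,0,-1,0,0,0,-1],
  [0,0,-0.6,0,0,-0.1,-1],
  [0,0,0,0,0,-0.1,-1],
  [0,0,0,0,0,0,-1],
])

```text
t: 4.1
tool_pos: [0.4565, 0.1998, 0.1075]
tool_rot: [-0.246, -3.132, -0.0]
contact_force: [0.4, 0.5, -2.0]
opening: 0.049
grip_force: 43.4
```

Call:
jog_arm([
  [-0.95,-0.85,0,0,0,0,-1],
  [-0.95,-0.85,0,0,0,0,-1],
  [-0.95,-0.85,0,0,0,0,-1],
  [-0.95,-0.85,0,0,0,0,-1],
  [-0.95,-0.85,0,0,0,0,-1],
  [-0.95,-0.85,0,0,0,0,-1],
  [-0.95,-0.85,0,0,0,0,-1],
  [-0.95,-0.85,0,0,0,0,-1],
])

```text
t: 4.9
tool_pos: [0.5854, 0.0411, 0.1061]
tool_rot: [-0.249, -3.129, -0.0]
contact_force: [0.5, -0.7, -1.5]
opening: 0.049
grip_force: 43.3
```

```bash
python3 -c "
from h import *
togo(.6175,.001,.0145,81.3)"
```

```text
shift now [-1.91 -1.72  4.58] | turn units -0.009 | shift after turn [-1.9  -1.74  4.58] | tcp [0.5854 0.0411 0.1061] head 80.9 tilt 0.14 q6 -1.47 F [ 0.5 -0.7 -1.5] open 0.049 t 4.9
```

Call:
jog_arm([
  [-0.95,-0.85,0,0,0,0,-1],
  [-0.95,-0.85,0,0,0,0,-1],
  [0,0,1,0,0,0,-1],
  [0,0,1,0,0,0,-1],
  [0,0,1,0,0,0,-1],
  [0,0,0.6,0,0,0,-1],
  [0,0,0,0,0,0,-1],
  [0,0,0,0,0,0,-1],
])

```text
t: 5.7
tool_pos: [0.6179, 0.0024, 0.0353]
tool_rot: [-0.246, -3.132, -0.0]
contact_force: [0.5, 1.1, -2.0]
opening: 0.0492
grip_force: 43.2
```

```bash
python3 -c "
from h import *
togo(.6175,.001,.0145,81.3)"
```

```text
shift now [ 0.01 -0.07  1.04] | turn units -0.006 | shift after turn [ 0.01 -0.07  1.04] | tcp [0.6179 0.0024 0.0353] head 81.0 tilt 0.02 q6 -1.53 F [ 0.5  1.1 -2. ] open 0.0492 t 5.7
```

Call:
jog_arm([
  [0,-0.07,0.5,0,0,0,-1],
  [0,0,0.3,0,0,0,-1],
  [0,0,0.15,0,0,0,-1],
  [0,0,0.05,0,0,0,-1],
  [0,0,0,0,0,0,-1],
  [0,0,0,0,0,0,-1],
])

```text
t: 6.3
tool_pos: [0.618, 0.001, 0.0156]
tool_rot: [0.246, 3.131, -0.0]
contact_force: [-0.4, -0.4, -1.8]
opening: 0.0492
grip_force: 43.4
```

Call:
jog_arm([
  [0,0,0,0,0,0,-0.3],
  [0,0,0,0,0,0,0.5],
  [0,0,0,0,0,0,1],
  [0,0,0,0,0,0,1],
  [0,0,-1,0,0,0,1],
  [0,0,-1,0,0,0,1],
  [0,0,-1,0,0,0,1],
  [0,0,-1,0,0,0,1],
])

```text
t: 7.1
tool_pos: [0.6179, 0.0009, 0.0964]
tool_rot: [0.246, 3.132, -0.0]
contact_force: [0.2, -0.7, 0.0]
opening: 0.0857
grip_force: 0.0
```

```bash
python3 -c "
from h import *
togo(.454,-.205,.15,6.8);togo(.454,-.205,.15,96.8)"
```

```text
shift now [  6.49 -11.45  -2.68] | turn units 1.65 | shift after turn [-9.25 -9.36 -2.68] | tcp [0.6179 0.0009 0.0964] head 81.0 tilt 0.03 q6 -1.53 F [ 0.2 -0.7  0. ] open 0.0857 t 7.1
shift now [  6.49 -11.45  -2.68] | turn units -0.35 | shift after turn [ 9.36 -9.25 -2.68] | tcp [0.6179 0.0009 0.0964] head 81.0 tilt 0.03 q6 -1.53 F [ 0.2 -0.7  0. ] open 0.0857 t 7.1
```

Call:
jog_arm([
  [0,0,-0.4,0,0,0.19,1],
  [0,0,-0.4,0,0,0.19,1],
  [0,0,-0.4,0,0,0.19,1],
  [0,0,-0.4,0,0,0.19,1],
  [0,0,-0.4,0,0,0.19,1],
  [0,0,-0.4,0,0,0.19,1],
  [0,0,-0.3,0,0,0.19,1],
  [0,0,0,0,0,0.19,1],
])

```text
t: 7.9
tool_pos: [0.6187, 0.0009, 0.151]
tool_rot: [1.97, 2.445, 0.002]
contact_force: [0.6, 1.2, 0.4]
opening: 0.0853
grip_force: 0.0
```

Call:
jog_arm([
  [0,0,0,0,0,0.13,1],
  [-1,-1,0,0,0,0,1],
  [-1,-1,0,0,0,0,1],
  [-1,-1,0,0,0,0,1],
  [-1,-1,0,0,0,0,1],
  [-1,-1,0,0,0,0,1],
  [-1,-1,0,0,0,0,1],
  [-1,-1,0,0,0,0,1],
])

```text
t: 8.7
tool_pos: [0.4947, -0.1555, 0.1497]
tool_rot: [2.085, 2.348, 0.0]
contact_force: [0.3, -0.5, 0.0]
opening: 0.0852
grip_force: 0.0
```

```bash
python3 -c "
from h import *
togo(.454,-.205,.010,6.8)"
```

```text
shift now [-2.21 -2.32  6.99] | turn units -0.0 | shift after turn [-2.21 -2.32  6.99] | tcp [ 0.4947 -0.1555  0.1497] head 6.8 tilt 0.05 q6 -0.57 F [ 0.3 -0.5  0. ] open 0.0852 t 8.7
```

Call:
jog_arm([
  [-1,-1,0,0,0,0,1],
  [-1,-1,0,0,0,0,1],
  [-0.2,-0.3,0,0,0,0,1],
  [0,0,1,0,0,0,1],
  [0,0,1,0,0,0,1],
  [0,0,0,0,0,0,1],
])

```text
t: 9.3
tool_pos: [0.4532, -0.2022, 0.1065]
tool_rot: [-2.082, -2.345, 0.001]
contact_force: [0.1, -0.8, -0.1]
opening: 0.0852
grip_force: 0.0
```

```bash
python3 -c "
from h import *
im,d=snap('top','t1.png');P=cloud('top',d)
w=P[140:215,150:345].reshape(-1,3);
t=w[(abs(w[:,2]-.0435)<.006)&(abs(w[:,0]-.6155)<.05)&(abs(w[:,1])<.05)]
r=cv2.minAreaRect((t[:,:2]*1000).astype(np.float32));print('riser',len(t),t.mean(0),r)
s,d2=snap('scene','s1.png')
cv2.imwrite('pics/j1.png',np.hstack([cv2.resize(im[130:290,160:400],None,fx=1.66,fy=1.66),cv2.resize(s[100:260,120:360],None,fx=1.66,fy=1.66)])[:,:,::-1])
togo(.454,-.205,.012,6.8)"
```

```text
riser 262 [0.61589915 0.00320694 0.04340655] ((617.2276611328125, 3.043966293334961), (49.627769470214844, 50.9176139831543), 81.18561553955078)
shift now [-0.08 -0.06  4.87] | turn units 0.0 | shift after turn [-0.08 -0.06  4.87] | tcp [ 0.455  -0.2033  0.1094] head 6.8 tilt 0.03 q6 -0.69 F [-0.  -0.2  0.2] open 0.0852 t 9.4
```

View pics/j1.png

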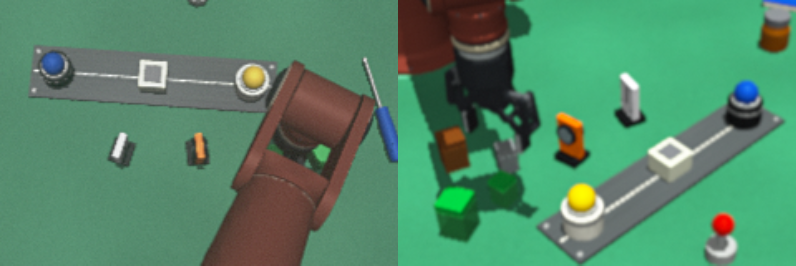

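The riser stands on the rail's centre line at (153,75) in the left half, about 2 mm off midway. The gripper is open above the cell, which shows at (500,185) in the right half. Descending.

Call:
jog_arm([
  [-0.08,-0.06,1,0,0,0,1],
  [0,0,1,0,0,0,1],
  [0,0,1,0,0,0,1],
  [0,0,1,0,0,0,1],
  [0,0,0.6,0,0,0,1],
  [0,0,0.2,0,0,0,1],
  [0,0,0,0,0,0,1],
])

```text
t: 10.1
tool_pos: [0.4542, -0.2055, 0.0137]
tool_rot: [2.086, 2.349, 0.0]
contact_force: [0.6, 0.5, 0.4]
opening: 0.0852
grip_force: 0.0
```

Call:
jog_arm([
  [0,0,0,0,0,0,0.2],
  [0,0,0,0,0,0,-0.2],
  [0,0,0,0,0,0,-0.5],
  [0,0,0,0,0,0,-1],
  [0,0,0,0,0,0,-1],
  [0,0,0,0,0,0,-1],
  [0,0,0,0,0,0,-1],
], grip_force=25)

```text
t: 10.8
tool_pos: [0.4543, -0.2058, 0.0139]
tool_rot: [2.085, 2.348, 0.0]
contact_force: [-0.4, 1.3, 4.8]
opening: 0.0298
grip_force: 25.5
```

```bash
python3 -c "
from h import *
togo(.6165,.003,.13,-8.7)"
```

```text
shift now [ 9.4   9.29 -5.8 ] | turn units 0.344 | shift after turn [11.54  6.44 -5.8 ] | tcp [ 0.4543 -0.2058  0.0139] head 6.8 tilt 0.06 q6 -0.69 F [-0.4  1.3  4.8] open 0.0298 t 10.8
```

Call:
jog_arm([
  [0,0,-0.4,0,0,0,-1],
  [0,0,-0.8,0,0,0,-1],
  [0,0,-1,0,0,0,-1],
  [0,0,-1,0,0,0,-1],
  [0,0,-1,0,0,0.08,-1],
  [0,0,-0.9,0,0,0.1,-1],
  [0,0,-0.6,0,0,0.1,-1],
  [0,0,-0.1,0,0,0.06,-1],
])

```text
t: 11.6
tool_pos: [0.4546, -0.2059, 0.1313]
tool_rot: [2.381, 2.046, 0.001]
contact_force: [-0.2, 0.2, -0.6]
opening: 0.0297
grip_force: 25.0
```

Call:
jog_arm([
  [0.4,0.25,0,0,0,0,-1],
  [0.9,0.5,0,0,0,0,-1],
  [1,0.55,0,0,0,0,-1],
  [1,0.55,0,0,0,0,-1],
  [1,0.55,0,0,0,0,-1],
  [1,0.55,0,0,0,0,-1],
  [1,0.55,0,0,0,0,-1],
  [1,0.55,0,0,0,0,-1],
])

```text
t: 12.4
tool_pos: [0.5556, -0.0714, 0.1283]
tool_rot: [-2.377, -2.051, 0.001]
contact_force: [-0.6, -0.8, -0.9]
opening: 0.0296
grip_force: 25.0
```

```bash
python3 -c "
from h import *
togo(.6165,.003,.056,-8.7)"
```

```text
shift now [4.12 2.47 3.61] | turn units 0.006 | shift after turn [4.14 2.45 3.61] | tcp [ 0.5556 -0.0714  0.1283] head -8.4 tilt 0.11 q6 -0.11 F [-0.6 -0.8 -0.9] open 0.0296 t 12.4
```

Call:
jog_arm([
  [1,0.6,0,0,0,0,-1],
  [1,0.6,0,0,0,0,-1],
  [1,0.6,0,0,0,0,-1],
  [0.8,0.5,0,0,0,0,-1],
  [0.3,0.15,0,0,0,0,-1],
  [0,0,1,0,0,0,-1],
  [0,0,1,0,0,0,-1],
  [0,0,0.5,0,0,0,-1],
])

```text
t: 13.2
tool_pos: [0.6146, 0.0008, 0.0769]
tool_rot: [-2.378, -2.049, 0.004]
contact_force: [-0.3, 0.4, -0.2]
opening: 0.0298
grip_force: 25.0
```

```bash
python3 -c "
from h import *
togo(.6165,.003,.056,-8.7)"
```

```text
shift now [0.12 0.08 1.04] | turn units 0.004 | shift after turn [0.12 0.08 1.04] | tcp [0.6146 0.0008 0.0769] head -8.5 tilt 0.22 q6 0.03 F [-0.3  0.4 -0.2] open 0.0298 t 13.2
```

Call:
jog_arm([
  [0.08,0.05,0.5,0,0,0,-1],
  [0,0,0.3,0,0,0,-1],
  [0,0,0.15,0,0,0,-1],
  [0,0,0.05,0,0,0,-1],
  [0,0,0,0,0,0,-1],
  [0,0,0,0,0,0,-1],
])

```text
t: 13.8
tool_pos: [0.6179, 0.0021, 0.0601]
tool_rot: [2.38, 2.05, 0.001]
contact_force: [0.1, 0.1, -0.6]
opening: 0.0298
grip_force: 25.0
```

Call:
jog_arm([
  [0,0,0,0,0,0,-0.3],
  [0,0,0,0,0,0,0.1],
  [0,0,0,0,0,0,0.6],
  [0,0,0,0,0,0,1],
  [0,0,-0.5,0,0,0,1],
  [0,0,-1,0,0,0,1],
  [0,0,-1,0,0,0,1],
  [0,0,-1,0,0,0,1],
])

```text
t: 14.6
tool_pos: [0.6175, 0.0022, 0.1308]
tool_rot: [2.38, 2.05, 0.001]
contact_force: [1.4, -0.2, 0.5]
opening: 0.0854
grip_force: 0.0
```

```bash
python3 -c "
from h import *
togo(.4837,.070,.16,156.5)"
```

```text
shift now [ 2.36 -7.12 -1.46] | turn units 0.333 | shift after turn [ 0.44 -7.49 -1.46] | tcp [0.6175 0.0022 0.1308] head -8.5 tilt 0.03 q6 0.03 F [ 1.4 -0.2  0.5] open 0.0854 t 14.6
```

Call:
jog_arm([
  [0,0,-0.7,0,0,0.17,1],
  [0,0,-0.7,0,0,0.16,1],
  [0.05,-1,0,0,0,0,1],
  [0.05,-1,0,0,0,0,1],
  [0.05,-1,0,0,0,0,1],
  [0.05,-1,0,0,0,0,1],
  [0.1,-1,0,0,0,0,1],
  [0.1,-1,0,0,0,0,1],
])

```text
t: 15.4
tool_pos: [0.5099, 0.0575, 0.1582]
tool_rot: [2.625, 1.725, 0.001]
contact_force: [-0.8, 0.6, 0.7]
opening: 0.0853
grip_force: 0.0
```

Call:
jog_arm([
  [0.05,-1,0,0,0,0,1],
  [0,-0.5,0,0,0,0,1],
  [0,0,0,0,0,0,1],
])

```text
t: 15.7
tool_pos: [0.4828, 0.0703, 0.1578]
tool_rot: [2.624, 1.726, 0.001]
contact_force: [-0.4, -0.4, -0.6]
opening: 0.0856
grip_force: 0.0
```

```bash
python3 -c "
from h import *
im,d=snap('top');s,d2=snap('scene')
P=cloud('scene',d2);w=P.reshape(-1,3);c=s.reshape(-1,3).astype(int)
g=(c[:,1]>c[:,0]+60)&(c[:,1]>c[:,2]+50)&(abs(w[:,0]-.616)<.04)&(abs(w[:,1])<.04)&(w[:,2]>.075);print('cell',g.sum(),np.nanmean(w[g],0),np.nanpercentile(w[g,2],95))
cv2.imwrite('pics/j2.png',np.hstack([cv2.resize(im[130:290,160:400],None,fx=1.66,fy=1.66),cv2.resize(s[100:260,120:360],None,fx=1.66,fy=1.66)])[:,:,::-1])
togo(.4837,.070,.03,156.5)"
```

```text
cell 155 [ 0.62062418 -0.00131523  0.0862933 ] 0.09133848875083614
shift now [ 0.   -0.02  6.4 ] | turn units 0.003 | shift after turn [ 0.   -0.02  6.4 ] | tcp [0.4839 0.0698 0.1579] head -23.4 tilt 0.08 q6 0.4 F [-0.1  0.7  0.1] open 0.0856 t 15.8
```

View pics/j2.png

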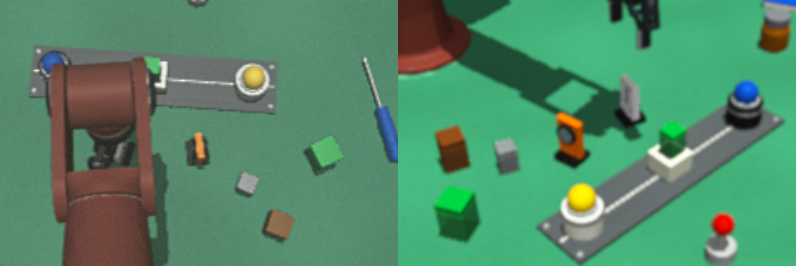

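The cell stands upright on the riser at (672,138) in the right half. The gripper is above the slit.

Call:
jog_arm([
  [0,0,1,0,0,0,1],
  [0,0,1,0,0,0,1],
  [0,0,1,0,0,0,1],
  [0,0,1,0,0,0,1],
  [0,0,1,0,0,0,1],
  [0,0,1,0,0,0,1],
  [0,0,0.4,0,0,0,1],
  [0,0,0,0,0,0,1],
])

```text
t: 16.6
tool_pos: [0.4827, 0.0696, 0.0281]
tool_rot: [-2.624, -1.724, 0.004]
contact_force: [-0.4, -0.7, 0.4]
opening: 0.085
grip_force: 0.0
```

Call:
jog_arm([
  [0,0,0,0,0,0,0.3],
  [0,0,0,0,0,0,0.1],
  [0,0,0,0,0,0,-0.2],
  [0,0,0,0,0,0,-1],
  [0,0,0,0,0,0,-1],
  [0,0,0,0,0,0,-1],
  [0,0,0,0,0,0,-1],
], grip_force=40)

```text
t: 17.3
tool_pos: [0.4843, 0.07, 0.0306]
tool_rot: [2.624, 1.725, 0.003]
contact_force: [-0.8, -0.2, 6.2]
opening: 0.0437
grip_force: 42.0
```

```bash
python3 -c "
from h import *
togo(.602,-.088,.14,171.3)"
```

```text
shift now [-4.91  8.55 -5.46] | turn units -0.326 | shift after turn [-6.92  7.02 -5.46] | tcp [0.4843 0.07   0.0306] head -23.4 tilt 0.12 q6 0.4 F [-0.8 -0.2  6.2] open 0.0437 t 17.3
```

Call:
jog_arm([
  [0,0,-0.4,0,0,0,-1],
  [0,0,-0.8,0,0,0,-1],
  [0,0,-1,0,0,0,-1],
  [0,0,-1,0,0,0,-1],
  [0,0,-1,0,0,-0.1,-1],
  [0,0,-0.7,0,0,-0.1,-1],
  [0,0,-0.3,0,0,-0.1,-1],
  [0,0,0,0,0,-0.03,-1],
])

```text
t: 18.1
tool_pos: [0.4834, 0.0699, 0.1341]
tool_rot: [2.378, 2.051, 0.001]
contact_force: [-0.4, 1.0, -2.8]
opening: 0.0435
grip_force: 41.4
```

Call:
jog_arm([
  [-0.5,0.5,0,0,0,0,-1],
  [-0.9,0.9,0,0,0,0,-1],
  [-1,1,0,0,0,0,-1],
  [-1,1,0,0,0,0,-1],
  [-1,1,0,0,0,0,-1],
  [-1,1,0,0,0,0,-1],
  [-1,1,0,0,0,0,-1],
  [-0.5,0.6,0,0,0,0,-1],
])

```text
t: 18.9
tool_pos: [0.6017, -0.0896, 0.1319]
tool_rot: [-2.382, -2.046, 0.002]
contact_force: [0.2, 0.1, -1.2]
opening: 0.0432
grip_force: 41.5
```

```bash
python3 -c "
from h import *
togo(.602,-.088,.037,171.3)"
```

```text
shift now [0.09 0.01 4.74] | turn units 0.001 | shift after turn [0.09 0.01 4.74] | tcp [ 0.6017 -0.0896  0.1319] head -8.7 tilt 0.1 q6 -0.12 F [ 0.2  0.1 -1.2] open 0.0432 t 18.9
```

Call:
jog_arm([
  [0.08,0,1,0,0,0,-1],
  [0,0,1,0,0,0,-1],
  [0,0,1,0,0,0,-1],
  [0,0,0.7,0,0,0,-1],
  [0,0,0.4,0,0,0,-1],
  [0,0,0.3,0,0,0,-1],
  [0,0,0.2,0,0,0,-1],
  [0,0,0.05,0,0,0,-1],
])

```text
t: 19.7
tool_pos: [0.6018, -0.0857, 0.0405]
tool_rot: [2.38, 2.05, 0.0]
contact_force: [0.3, -0.2, -3.3]
opening: 0.0436
grip_force: 41.7
```

```bash
python3 -c "
from h import *
togo(.602,-.088,.0366,171.3)"
```

```text
shift now [-0.11  0.03  0.19] | turn units 0.004 | shift after turn [-0.11  0.03  0.19] | tcp [ 0.6018 -0.0857  0.0405] head -8.5 tilt 0.03 q6 -0.12 F [ 0.3 -0.2 -3.3] open 0.0436 t 19.7
```

Call:
jog_arm([
  [-0.1,0,0.1,0,0,0,-1],
  [0,0,0.05,0,0,0,-1],
  [0,0,0.03,0,0,0,-1],
  [0,0,0,0,0,0,-1],
  [0,0,0,0,0,0,-0.1],
  [0,0,0,0,0,0,0.3],
  [0,0,0,0,0,0,1],
  [0,0,0,0,0,0,1],
])

```text
t: 20.5
tool_pos: [0.6018, -0.0878, 0.0374]
tool_rot: [2.379, 2.05, 0.001]
contact_force: [0.5, -0.3, 0.2]
opening: 0.0821
grip_force: 0.0
```

Call:
jog_arm([
  [0,0,-0.5,0,0,0,1],
  [0,0,-1,0,0,0,1],
  [0,0,-1,0,0,0,1],
  [0,0,-1,0,0,0,1],
  [0,0,-1,0,0,0,1],
  [0,0,-1,0,0,0,1],
  [0,0,-0.5,0,0,0,1],
  [0,0,0,0,0,0,1],
])

```text
t: 21.3
tool_pos: [0.6026, -0.088, 0.1595]
tool_rot: [2.377, 2.048, 0.004]
contact_force: [-0.3, 0.1, -0.1]
opening: 0.0853
grip_force: 0.0
```

```bash
python3 -c "
from h import *
togo(.4713,-.067,.03,.5)"
```

```text
shift now [ 0.07 -6.68  6.44] | turn units -0.2 | shift after turn [ 1.12 -6.58  6.44] | tcp [ 0.6026 -0.088   0.1595] head -8.5 tilt 0.26 q6 -0.12 F [-0.3  0.1 -0.1] open 0.0853 t 21.3
```

Call:
jog_arm([
  [0,0,0,0,0,-0.1,1],
  [0,0,0,0,0,-0.1,1],
  [0.2,-1,0,0,0,0,1],
  [0.2,-1,0,0,0,0,1],
  [0.2,-1,0,0,0,0,1],
  [0.2,-1,0,0,0,0,1],
  [0.2,-1,0,0,0,0,1],
  [0.1,-1,0,0,0,0,1],
])

```text
t: 22.1
tool_pos: [0.4795, -0.0662, 0.1552]
tool_rot: [-2.21, -2.23, 0.002]
contact_force: [0.4, -0.2, 0.9]
opening: 0.0851
grip_force: 0.0
```

Call:
jog_arm([
  [0,-0.55,0,0,0,0,1],
  [0,0,0,0,0,0,1],
  [0,0,0,0,0,0,1],
])

```text
t: 22.4
tool_pos: [0.4703, -0.0669, 0.1566]
tool_rot: [2.212, 2.23, 0.0]
contact_force: [1.0, 0.2, -0.1]
opening: 0.0857
grip_force: 0.0
```

```bash
python3 -c "
from h import *
togo(.4713,-.067,.03,.5)
im,d=snap('top');s,d2=snap('scene')
cv2.imwrite('pics/j3.png',np.hstack([cv2.resize(im[130:290,160:400],None,fx=1.66,fy=1.66),cv2.resize(s[100:260,120:360],None,fx=1.66,fy=1.66)])[:,:,::-1])"
```

```text
shift now [-0.01  0.05  6.33] | turn units -0.001 | shift after turn [-0.01  0.05  6.33] | tcp [ 0.4703 -0.0669  0.1566] head 0.5 tilt 0.02 q6 -0.31 F [ 1.   0.2 -0.1] open 0.0857 t 22.4
```

View pics/j3.png

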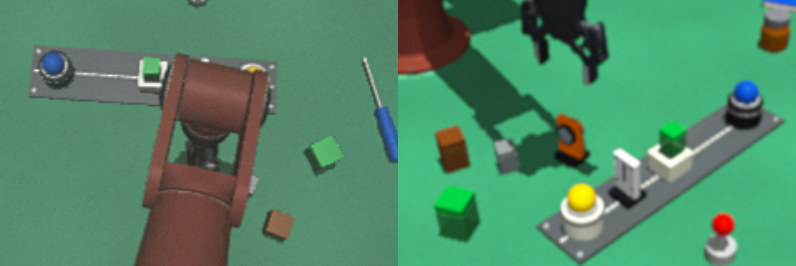

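The slit stands on the rail at (627,180) in the right half, between lamp and riser. The gripper is above the lens at (570,135). Descending.

Call:
jog_arm([
  [0,0.05,1,0,0,0,1],
  [0,0,1,0,0,0,1],
  [0,0,1,0,0,0,1],
  [0,0,1,0,0,0,1],
  [0,0,1,0,0,0,1],
  [0,0,1,0,0,0,1],
  [0,0,0.3,0,0,0,1],
  [0,0,0,0,0,0,1],
])

```text
t: 23.3
tool_pos: [0.4706, -0.0666, 0.0297]
tool_rot: [-2.21, -2.229, 0.002]
contact_force: [0.7, -0.2, 0.1]
opening: 0.0852
grip_force: 0.0
```

Call:
jog_arm([
  [0,0,0,0,0,0,0.3],
  [0,0,0,0,0,0,0.1],
  [0,0,0,0,0,0,-0.2],
  [0,0,0,0,0,0,-1],
  [0,0,0,0,0,0,-1],
  [0,0,0,0,0,0,-1],
  [0,0,0,0,0,0,-1],
], grip_force=40)

```text
t: 24.0
tool_pos: [0.472, -0.067, 0.032]
tool_rot: [2.211, 2.23, 0.001]
contact_force: [-0.7, 0.2, 5.3]
opening: 0.0436
grip_force: 41.9
```

Call:
jog_arm([
  [0,0,-0.4,0,0,0,-1],
  [0,0,-0.8,0,0,0,-1],
  [0,0,-1,0,0,0,-1],
  [0,0,-1,0,0,0,-1],
  [0,0,-1,0,0,0.05,-1],
  [0,0,-0.9,0,0,0.1,-1],
  [0,0,-0.5,0,0,0.05,-1],
  [0,0,0,0,0,0,-1],
])

```text
t: 24.8
tool_pos: [0.4717, -0.0669, 0.1442]
tool_rot: [2.378, 2.049, 0.002]
contact_force: [0.8, 0.8, -2.4]
opening: 0.0433
grip_force: 41.4
```

```bash
python3 -c "
from h import *
togo(.629,.090,.037,171.3)"
```

```text
shift now [8.93 6.6  5.37] | turn units 0.004 | shift after turn [8.95 6.57 5.37] | tcp [ 0.4717 -0.0669  0.1442] head -8.5 tilt 0.16 q6 -0.15 F [ 0.8  0.8 -2.4] open 0.0433 t 24.8
```

Call:
jog_arm([
  [0.6,0.4,0,0,0,0,-1],
  [1,0.7,0,0,0,0,-1],
  [1,0.75,0,0,0,0,-1],
  [1,0.75,0,0,0,0,-1],
  [1,0.75,0,0,0,0,-1],
  [1,0.75,0,0,0,0,-1],
  [1,0.75,0,0,0,0,-1],
  [1,0.75,0,0,0,0,-1],
])

```text
t: 25.6
tool_pos: [0.6043, 0.0688, 0.1405]
tool_rot: [-2.377, -2.05, 0.003]
contact_force: [0.1, -0.3, -2.3]
opening: 0.0433
grip_force: 41.4
```

Call:
jog_arm([
  [0.9,0.7,0,0,0,0,-1],
  [0.4,0.25,0,0,0,0,-1],
  [0,0,0,0,0,0,-1],
  [0,0,1,0,0,0,-1],
  [0,0,1,0,0,0,-1],
  [0,0,1,0,0,0,-1],
  [0,0,0.7,0,0,0,-1],
  [0,0,0.4,0,0,0,-1],
])

```text
t: 26.4
tool_pos: [0.6253, 0.0894, 0.0586]
tool_rot: [-2.379, -2.049, 0.004]
contact_force: [-0.1, -0.7, -2.6]
opening: 0.0436
grip_force: 41.6
```

```bash
python3 -c "
from h import *
togo(.629,.090,.0385,171.3)"
```

```text
shift now [0.06 0.18 1.  ] | turn units 0.004 | shift after turn [0.06 0.18 1.  ] | tcp [0.6253 0.0894 0.0586] head -8.5 tilt 0.19 q6 0.17 F [-0.1 -0.7 -2.6] open 0.0436 t 26.4
```

Call:
jog_arm([
  [0,0.1,0.4,0,0,0,-1],
  [0,0,0.2,0,0,0,-1],
  [0,0,0.15,0,0,0,-1],
  [0,0,0.05,0,0,0,-1],
  [0,0,0,0,0,0,-1],
  [0,0,0,0,0,0,-1],
])

```text
t: 27.0
tool_pos: [0.6293, 0.0896, 0.0453]
tool_rot: [2.38, 2.05, 0.001]
contact_force: [0.1, -0.2, -3.5]
opening: 0.0436
grip_force: 41.6
```

```bash
python3 -c "
from h import *
togo(.629,.090,.038,171.3)"
```

```text
shift now [ 0.02 -0.02  0.36] | turn units 0.004 | shift after turn [ 0.02 -0.02  0.36] | tcp [0.6293 0.0896 0.0453] head -8.5 tilt 0.05 q6 0.17 F [ 0.1 -0.2 -3.5] open 0.0436 t 27.0
```

Call:
jog_arm([
  [0,0,0.15,0,0,0,-1],
  [0,0,0.1,0,0,0,-1],
  [0,0,0.08,0,0,0,-1],
  [0,0,0,0,0,0,-1],
  [0,0,0,0,0,0,-0.1],
  [0,0,0,0,0,0,0.3],
  [0,0,0,0,0,0,1],
  [0,0,0,0,0,0,1],
])

```text
t: 27.8
tool_pos: [0.6294, 0.0896, 0.0386]
tool_rot: [2.38, 2.05, 0.001]
contact_force: [-0.4, -0.1, 1.1]
opening: 0.0818
grip_force: 0.0
```

Call:
jog_arm([
  [0,0,-0.5,0,0,0,1],
  [0,0,-1,0,0,0,1],
  [0,0,-1,0,0,0,1],
  [0,0,-1,0,0,0,1],
  [0,0,-1,0,0,0,1],
  [0,0,-1,0,0,0,1],
  [0,0,-1,0,0,0,1],
  [0,0,-1,0,0,0,1],
])

```text
t: 28.6
tool_pos: [0.6291, 0.0896, 0.1901]
tool_rot: [2.38, 2.05, 0.001]
contact_force: [0.3, -0.7, 0.1]
opening: 0.0854
grip_force: 0.0
```

Call:
jog_arm([
  [0,-1,0,0,0,0,1],
  [0,-1,0,0,0,0,1],
  [0,-1,0,0,0,0,1],
  [0,-1,0,0,0,0,1],
  [0,-1,0,0,0,0,1],
  [0,-1,0,0,0,0,1],
  [0,-1,0,0,0,0,1],
  [0,-1,0,0,0,0,1],
])

```text
t: 29.4
tool_pos: [0.4701, 0.1134, 0.1891]
tool_rot: [2.38, 2.05, 0.002]
contact_force: [-1.1, -0.2, 0.2]
opening: 0.0858
grip_force: 0.0
```

Call:
jog_arm([
  [1,0,0,0,0,0,1],
  [1,0,0,0,0,0,1],
  [1,0,0,0,0,0,1],
  [1,0,0,0,0,0,1],
  [1,0,0,0,0,0,1],
  [1,0,0,0,0,0,1],
  [0,0,0,0,0,0,1],
  [0,0,0,0,0,0,1],
])

```text
t: 30.2
tool_pos: [0.4885, 0.2319, 0.1887]
tool_rot: [2.379, 2.051, 0.0]
contact_force: [-0.2, 0.1, -0.3]
opening: 0.0856
grip_force: 0.0
```

```bash
cat > chk.py <<'E'
from h import *
im,d=snap('top');s,d2=snap('scene')
cv2.imwrite('pics/j4.png',np.hstack([cv2.resize(im[130:290,160:400],None,fx=1.66,fy=1.66),cv2.resize(s[100:260,120:360],None,fx=1.66,fy=1.66)])[:,:,::-1])
P=cloud('top',d); hs=cv2.cvtColor(im,cv2.COLOR_RGB2HSV)
u=np.array([np.cos(np.radians(81.3)),np.sin(np.radians(81.3))]); n=np.array([u[1],-u[0]])
for nm,a,z0,z1,h in(("slit",-90,.077,.1,.086),("lens",90,.081,.1,.086),("riser",0,.035,.052,.042),("cell",0,.078,.1,.088)):
    c=np.array([.6155,.001])+a/1000*u
    q=(np.hypot(P[...,0]-c[0],P[...,1]-c[1])<.04)&(P[...,2]>z0)&(P[...,2]<z1)
    vv,uu=np.nonzero(q); p=plane("top",np.c_[uu,vv],h)[:,:2]
    r=cv2.minAreaRect((p*1000).astype(np.float32)); e=np.array(r[0])/1000-[.6155,.001]
    print(nm,q.sum(),"along %.1f across %.1f"%(1000*e@u,1000*e@n),np.round(r[1]),round(r[2],1),"z",np.nanpercentile(P[q][:,2],90).round(4))
print(ctrl.get_obs()["t"])
E
python3 chk.py
```

```text
slit 67 along -88.7 across -0.5 [12. 46.] 84.4 z 0.0904
lens 72 along 90.3 across 0.8 [23. 43.] 86.2 z 0.0897
riser 152 along 2.3 across -0.7 [50. 51.] 81.3 z 0.0469
cell 112 along 3.9 across 2.2 [30. 32.] 77.9 z 0.0919
30.3
```

View pics/j4.png

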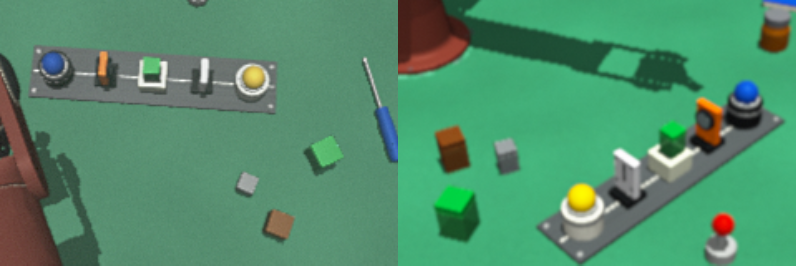

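The picture shows lens (103,68), cell on riser (152,72) and slit (203,75) in a row on the rail, all upright and square. Everything measured is within tolerance, so I'm handing in.

```bash
python3 -c "
from station import ctrl
print(ctrl.finish_job())"
```

```text
the job is handed in; nothing more can be done
None
```

The measuring row is set up and handed in at about 30 s. Riser, cell, slit and lens each measured within 4 mm of their targets and square to the rail, and the robot is clear; the judge's result was not shown.

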